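# Power up a circuit board from the bench supply

### The job

Power up the circuit board using only the fingertips: first tip the rocker switch on top of the bench supply by pressing down its raised end until it is fully over, then press the supply's round button fully down so that it stays in, then press the small button on the circuit board fully down and let it come back up. Press neither the square key nor the long bar-shaped key on the supply, and leave the loose relay, screwdriver, spool and jar where they lie.

Things in the scene. Friction and masses are not known exactly. Their poses are not given: they have to be found in the camera images.
- supply: Bench power supply: white box 200 (x) by 240 (y) by 60 mm high, fixed; place and yaw vary. Origin: centre of its underside; x to its far side, y to its left. On top (60 mm up): a dark flush display, a black rocker switch (far left) and three black keys in a row along y, 55 mm to the near side (-x) of the origin and 75 mm apart; which key is where varies.
- rocker (a joint): Black rocker on the supply, 64 mm long (supply's x), 32 mm wide, a shallow V in a frame 5 mm high. Pivot along y at (45, 75, 70) mm in the supply's frame. Rad: 0 (to 0.04 at the start) is off, near half level, far (+x) half raised 0.32 rad; 0.32 is fully on, far half level. Hard stops; stays where left; 2 to 4 N near the far tip tips it. On means above 0.27.
- rocker_raised_end (a point): Point on the upper face of the rocker's far (raised) half, 24 mm from the pivot and 8 mm from the tip; it moves with the rocker and sinks about 7.5 mm in going from off to on.
- round_button (a joint): Push travel of the round button on the supply, m: 0 is out, 0.006 is fully down (hard stop). It has no spring: about 4 N moves it and it stays where it is pushed. Pressed means above 0.0045.
- round_button_top (a point): Centre of the top face of the round button: black, 32 mm across, its top 16 mm above the supply's top when out, on an aluminium 44 by 58 mm plate 6 mm thick. Moves with the button; it is pressed straight down.
- reset_button (a joint): Push travel of the small button on the circuit board, m: 0 is up, 0.005 is fully down (hard stop). A spring (1.2 N at the start, 4 N fully down) brings it back. Pressed means above 0.0035.
- reset_button_top (a point): Centre of the top face of the small button on the board: black, round, 18 mm across, top 16 mm above the board when up, on a steel base 26 mm square and 8 mm high; the only button on the board, 60 mm to the near side of the board's centre, its place along y varies. Moves with the button; pressed straight down.
- square_key (a joint): Push travel of the square key on the supply, m (0 up, 0.006 down, spring 4 N). To be left unpressed (stays below 0.002).
- square_key_top (a point): Centre of the top face of the square key: black, 28 mm square, same height and plate as the round button.
- bar_key (a joint): Push travel of the bar-shaped key on the supply, m (0 up, 0.006 down, spring 4 N). To be left unpressed (stays below 0.002).
- bar_key_top (a point): Centre of the top face of the bar-shaped key: black, 12 mm (x) by 50 mm (y), same height and plate as the round button.
- board: Green circuit board 200 mm (x) by 240 mm (y) with black chips 4 mm high, in a fixed aluminium holder; its surface is 32 mm above the bench, the holder's side rails reach 36 mm. Place and yaw vary; it stands left or right of the supply. Origin: on the bench under its centre; x to its far side, y to its left.
- relay: Loose clear relay, 28 by 22 by 22 mm high, lying on a far corner of the board. Origin: centre of its underside. Bystander.
- screwdriver: Loose screwdriver lying on the bench in front of the board, along its near edge. Bystander.
- spool: Loose metal solder spool, 56 mm across and 40 mm high, standing on the bench at the far side of the supply. Origin: centre of its underside. Bystander.
- jar: Loose jar, 48 mm across and 60 mm high, standing on the bench at the far side of the board. Origin: centre of its underside. Bystander.

How it is judged:
By the outcome, as a careful person would: the job done as asked, in the order asked, and still so for the second after the job is handed in, with the robot touching nothing.
It also fails if it takes over 42 s, if anything falls off the work surface, if the arm or the gripper's body presses on something with over 40 N, if the wrist force passes 120 N, or if a joint passes its speed limit or range.

### The arm

A 6-joint arm with a two-finger parallel gripper is mounted at the origin on the work surface. World frame = base frame: x ahead of the robot, y to its left, z up, the work surface at z = 0. Lengths are in m, angles in rad, forces in N, time in s.
With the tool pointing down it reaches from about 0.375 to 0.975 m from the base axis. Payload 3.8 kg.
Tool frame: the origin (TCP) lies midway between the tips of the shut fingers; the grasp point (between the pads) lies 19 mm behind it; z points along the fingers, y is the line along which they close (so a half turn about z gives the same grasp; the last joint's range is limited). The gripper opens to 88 mm and grips with 3 to 60 N. Pads are 18 mm wide; open, the fingers measure 123 mm over their backs; the gripper's body (75 mm by 187 mm) begins 45 mm behind the grasp point.
Start: joints at [-1.295, 0.264, 1.604, -0, 1.274, -0.037], TCP at [0.208, -0.642, 0.204] pointing down, gripper open.
Joint ranges: [-2.63, 2.63], [-0.94, 2.18], [0.31, 2.57], [-1.31, 4.45], [0, 2.66], [-2.55, 2.55]. Speed limits (rad/s): [2.57, 2.57, 3.14, 3.14, 3.14, 3.14].

### API

Orientations are given as a rotation vector (axis times angle).
In Python, from cell import manip, inverse_kinematics, cams, order gives the robot as it stands. Calls block until the motion is done:
- manip.move_pose(position, orientation): joint-space move of the TCP to a pose.
- manip.move_linear(position, rate=0.15, rot=None): straight line of the TCP; rot=None keeps the orientation; rate is the mean speed in m/s.
- manip.set_joints(angles): joint-space move.
- manip.set_gripper(opening, force=None): finger opening in m; force is the grip in N (None keeps the last); returns when the fingers have stopped.
- manip.dwell(seconds).
- inverse_kinematics(position, orientation): joint angles nearest the present ones, or None.
- manip.state(): the state.
- cams.capture(name): name is "scene" or "top" or "wrist"; returns a dict with "image" (400x640x3 uint8, blue, green, red), "z_map" (400x640 float32, m along the optical axis (not along the pixel's ray), 0 where there is no reading), "intrinsics" (3x3 intrinsics, pixels), "k1" (the pictures are not rectified: a ray, as slopes to the right and down, at radius r is drawn at 1 + k1 r^2 times it, then the intrinsics apply), "position" and "orientation" of the camera in the world; the wrist camera has in their place "T_tool_cam" (4x4, takes a point from camera to tool coordinates, whose origin is the TCP and whose axes are the flange's). Camera axes: x right, y down, z forward; pixel columns grow to the right and rows downward; lengths in m; the calibration is good to about 2 mm. A picture is of the moment at which its call begins: read the wrist's pose just before it.
A pose or a line that the arm cannot do raises manip.IKError and nothing moves.
- order.close_job(): hands the job in; it is judged then, once.
The state is a dict: "clock": time; "joint_pos": joint angles; "joint_velocities": joint speeds; "tau": joint torques, N m; "tool_pos": TCP position; "tcp_rot": TCP orientation; "contact_force": force on the tool from outside, world axes, zero at the start; "moment": the same for the moment, N m; "gripper_width": finger opening in m; "grasp_force": force on a finger pad.
Only numpy, scipy, OpenCV 4.12 (cv2) and the standard library are available. Lean on these libraries where they do the work, as an engineer would, in place of code of your own. Each camera call takes 0.05 s, during which the arm holds its last target. There are 200 camera calls.

## Working session

There is one attempt and no reset: what is moved stays moved. The work goes in short steps, each a Python script; the robot and the scene stay as the last script left them, time stands still between calls to the robot, and variables do not carry over. Pictures are saved under pics/ and viewed, at most 10 in all, crops included, and the job is handed in when it is done.

```bash
mkdir -p pics && ls && cat > h.py <<'E'
import numpy as np, cv2
from cell import manip, inverse_kinematics, cams, order
from scipy.spatial.transform import Rotation as R
def rot(o):
    o=np.array(o,float)
    return o if o.shape==(3,3) else (R.from_rotvec(o).as_matrix() if o.size==3 else R.from_quat(o).as_matrix())
def campose(c,st=None):
    if "position" in c: return np.array(c["position"]),rot(c["orientation"])
    T=np.eye(4);T[:3,:3]=rot(st["tcp_rot"]);T[:3,3]=st["tool_pos"]
    T=T@np.array(c["T_tool_cam"]); return T[:3,3],T[:3,:3]
def rays(c,px):
    px=np.atleast_2d(np.array(px,float)); K=np.array(c["intrinsics"]); 
    D=np.array([c["k1"],0,0,0],float)
    u=cv2.undistortPoints(px[:,None],K,D,None,None,None)[:,0]
    return np.c_[u,np.ones(len(u))]
def onplane(c,px,z,st=None):
    p,M=campose(c,st); d=rays(c,px)@M.T
    return p+d*((z-p[2])/d[:,2])[:,None]
def depthpts(c,px,st=None):
    p,M=campose(c,st); px=np.atleast_2d(px).astype(int)
    return p+(rays(c,px)*c["z_map"][px[:,1],px[:,0]][:,None])@M.T
E
python3 - <<'E'
from h import *
s=manip.state(); print({k:np.round(v,3) for k,v in s.items()})
for n in ("scene","top"):
    c=cams.capture(n); print(n,c["intrinsics"],c["k1"],c["position"],c["orientation"])
    cv2.imwrite(f"pics/{n}0.png",c["image"])
    np.savez(n+"0.npz",**c)
E
```

```text
pics
{'clock': np.float64(0.0), 'joint_pos': array([-1.295,  0.265,  1.605, -0.   ,  1.274, -0.037]), 'joint_velocities': array([-0.001,  0.   , -0.   , -0.   ,  0.001,  0.001]), 'tau': array([ 0.0000e+00, -5.0211e+01, -3.5687e+01,  7.3000e-02,  2.9000e-02,
       -0.0000e+00]), 'tool_pos': array([ 0.207, -0.642,  0.203]), 'tcp_rot': array([-3.101, -0.489,  0.   ]), 'contact_force': array([ 0.022, -0.419, -0.214]), 'moment': array([-0.049, -0.006,  0.046]), 'grasp_force': np.float64(0.0), 'gripper_width': np.float64(0.088)}
scene [[482.42455695   0.         321.18732041]
 [  0.         482.42455695 188.10210302]
 [  0.           0.           1.        ]] -0.07636132772902472 [ 0.94927748 -0.39255544  0.8031914 ] [-2.290462   -1.0717863   0.33608782]
top [[506.26588462   0.         321.43680234]
 [  0.         506.26588462 194.94491897]
 [  0.           0.           1.        ]] -0.0005350344813508842 [0.40909735 0.01083834 1.09717006] [-2.15172199  2.1718687  -0.14717664]
```

View pics/top0.png

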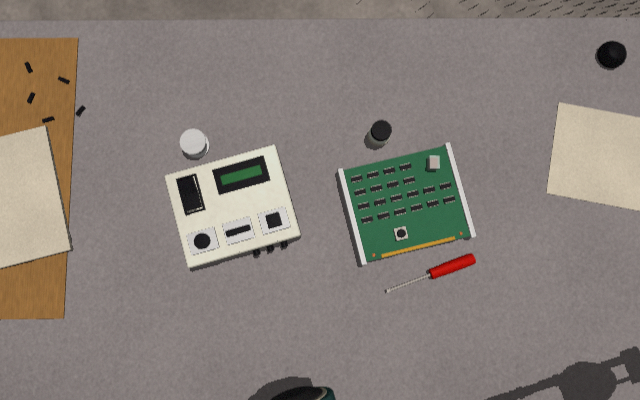

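View pics/scene0.png

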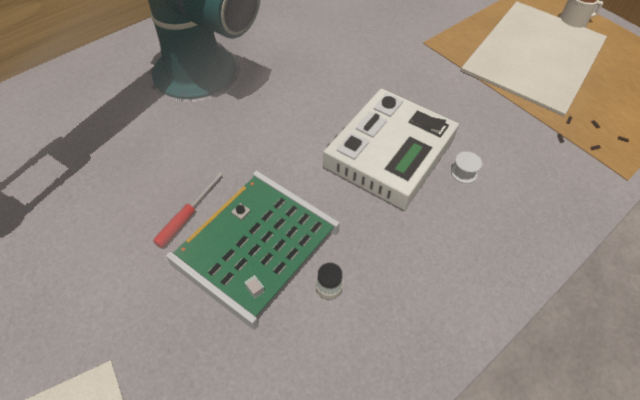

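The top view shows the supply on the left: rocker (190,194), round button (202,241), bar (238,231), square (274,220). The board is on the right with its reset button at (401,233). The scene view agrees, with the round button at (389,103), the rocker at (428,123) and reset at (240,210). Next I measure these by masks in both views.

```bash
cat > meas.py <<'E'
from h import *
def blob(c,guess,r,thr=60):
    im=c["image"].max(2); x,y=guess; sub=(im[y-r:y+r+1,x-r:x+r+1]<thr).astype(np.uint8)
    n,l,s,ct=cv2.connectedComponentsWithStats(sub)
    if n<2: return None
    k=1+np.argmin(np.hypot(*(ct[1:]-r).T)+1000*(s[1:,4]<12))
    return ct[k]+[x-r,y-r],s[k,4]
E
python3 - <<'E'
from meas import *
C={n:dict(np.load(n+"0.npz")) for n in("top","scene")}
for c in C.values(): c["k1"]=float(c["k1"])
G={"round":((202,241),(389,103),.076,13),"bar":((238,231),(372,124),.076,13),"square":((274,220),(353,144),.076,13),"reset":((401,233),(240,210),.048,9),"rocker":((190,194),(428,123),.07,24)}
P={}
for k,(a,b,z,r) in G.items():
    L=[]
    for n,g in(("top",a),("scene",b)):
        m,ar=blob(C[n],g,r); p=onplane(C[n],m,z)[0]; dp=depthpts(C[n],np.round(m))[0]
        print(k,n,m.round(1),ar,"plane",p.round(4),"depth",dp.round(4)); L.append((campose(C[n])[0],p-campose(C[n])[0]))
    (o1,d1),(o2,d2)=L; t=np.linalg.lstsq(np.c_[d1,-d2],o2-o1,rcond=None)[0]
    print("   tri",((o1+t[0]*d1+o2+t[1]*d2)/2).round(4),"gap",np.linalg.norm(o1+t[0]*d1-o2-t[1]*d2).round(4))
    P[k]=onplane(C["top"],blob(C["top"],a,r)[0],z)[0]
v=P["round"]-P["square"]; print("key spacing",np.linalg.norm(v),"yaw",np.arctan2(-v[0],v[1]))
E
```

```text
round top [201.5 240.7] 187 plane [0.4471 0.2406 0.076 ] depth [0.4465 0.2417 0.0753]Traceback (most recent call last):
  File "<stdin>", line 9, in <module>
TypeError: cannot unpack non-iterable NoneType object
```

```bash
python3 - <<'E'
from meas import *
C={n:dict(np.load(n+"0.npz")) for n in("top","scene")}
for c in C.values(): c["k1"]=float(c["k1"])
G={"round":((202,241),(389,103),.076,13),"bar":((238,231),(372,124),.076,13),"square":((274,220),(353,144),.076,13),"reset":((401,233),(240,210),.048,9),"rocker":((190,194),(428,123),.07,24)}
P={}
for k,(a,b,z,r) in G.items():
    L=[]
    for n,g in(("top",a),("scene",b)):
        w=C[n]["image"].max(2)[g[1]-r:g[1]+r,g[0]-r:g[0]+r]; thr=(int(w.min())+int(np.percentile(w,85)))/2
        q=blob(C[n],g,r,thr)
        if q is None: print(k,n,"none"); continue
        m,ar=q; p=onplane(C[n],m,z)[0]; dp=depthpts(C[n],np.round(m))[0]
        print(k,n,thr,m.round(1),ar,"plane",p.round(4),"depth",dp.round(4)); L.append((campose(C[n])[0],p-campose(C[n])[0]))
        P.setdefault(k,p)
    if len(L)==2:
        (o1,d1),(o2,d2)=L; t=np.linalg.lstsq(np.c_[d1,-d2],o2-o1,rcond=None)[0]
        print("   tri",((o1+t[0]*d1+o2+t[1]*d2)/2).round(4),"gap",np.linalg.norm(o1+t[0]*d1-o2-t[1]*d2).round(4))
v=P["round"]-P["square"]; print("key spacing",np.linalg.norm(v),"yaw",np.arctan2(-v[0],v[1]))
E
```

```text
round top 114.0 [201.5 240.6] 205 plane [0.4473 0.2405 0.076 ] depth [0.4465 0.2395 0.0763]
round scene 141.5 [388.5 102. ] 149 plane [0.4522 0.2373 0.076 ] depth [0.4517 0.2364 0.0761]
   tri [0.4478 0.2422 0.07  ] gap 0.0008
bar top 116.0 [237.4 230.3] 154 plane [0.4672 0.1689 0.076 ] depth [0.4678 0.1695 0.0773]
bar scene 142.0 [371.1 122.1] 119 plane [0.4728 0.1645 0.076 ] depth [0.4728 0.1641 0.0765]
   tri [0.4677 0.1702 0.0684] gap 0.0003
square top 118.0 [273.2 219.9] 192 plane [0.4876 0.097  0.076 ] depth [0.4873 0.0973 0.0774]
square scene 140.0 [352.8 143. ] 175 plane [0.4922 0.0941 0.076 ] depth [0.4913 0.0958 0.0739]
   tri [0.4883 0.0978 0.0701] gap 0.0007
reset top 92.5 [400.8 233. ] 57 plane [ 0.4602 -0.1649  0.048 ] depth [ 0.46   -0.165   0.0501]
reset scene 105.0 [239.9 208.8] 70 plane [ 0.463  -0.1666  0.048 ] depth [ 0.464  -0.1668  0.0487]
   tri [ 0.4604 -0.1655  0.0441] gap 0.0002
rocker top 115.0 [189.9 194. ] 763 plane [0.5426 0.2673 0.07  ] depth [0.5421 0.2664 0.073 ]
rocker scene 140.0 [428.3 123. ] 539 plane [0.5482 0.2632 0.07  ] depth [0.5495 0.2598 0.0731]
   tri [0.5439 0.2695 0.0625] gap 0.0009
key spacing 0.14903983818926259 yaw 0.2738144973329203
```

Positions from the top view are consistent: key pitch 149/2 mm, heights right, and the predicted rocker pivot (0.543,0.268) matches its blob. The scene centroids are shifted by the visible button sides. I'll move to a hover, shut the fingers and check with the wrist camera.

```bash
cat >> h.py <<'E'
YAW=0.274
def down(yaw,flip=False):   # tool z down, tool y along +-(supply y)
    y=np.array([-np.sin(yaw),np.cos(yaw),0])*(-1 if flip else 1); z=np.array([0,0,-1.])
    return R.from_matrix(np.c_[np.cross(y,z),y,z]).as_rotvec()
def press(xy,z0,zmin,fmax=14,step=.001):
    """step down from z0 until force fmax or zmin; prints last readings"""
    f0=np.array(manip.state()["contact_force"])[2]
    manip.move_linear([*xy,z0],rate=.08); z=z0
    while z>zmin:
        z-=step; manip.move_linear([*xy,z],rate=.03); s=manip.state(); f=s["contact_force"][2]-f0
        print(f"{z:.4f} tcp {s['tool_pos'][2]:.4f} F {f:.1f}",end="; ")
        if f>fmax: break
    print("clock",s["clock"])
E
python3 - <<'E'
from h import *
s=manip.state()
best=None
for fl in(False,True):
    q=inverse_kinematics([.566,.2745,.2],down(YAW,fl)); print(fl,None if q is None else np.round(q,2))
    if q is not None and (best is None or abs(q[5])<abs(best[1][5])): best=(fl,q)
print(best[0])
manip.set_joints(best[1]); manip.set_gripper(0.0)
for n,p in(("sup",[.50,.2,.24]),):
    manip.move_linear(p,rate=.2)
    st=manip.state(); c=cams.capture("wrist"); cv2.imwrite(f"pics/w_{n}.png",c["image"]); np.savez("w_%s.npz"%n,tool_pos=st["tool_pos"],tcp_rot=st["tcp_rot"],**c)
print(manip.state()["clock"],st["tool_pos"],st["contact_force"],st["gripper_width"])
E
```

```text
False [ 0.41  0.18  1.71  0.    1.25 -1.43]
True [ 0.41  0.18  1.71 -0.    1.25  1.71]
False
5.5667 [0.50038782 0.2002793  0.24010829] [-0.69793795  0.39125989 -0.23034632] 0.0004310835887630283
```

View pics/w_sup.png

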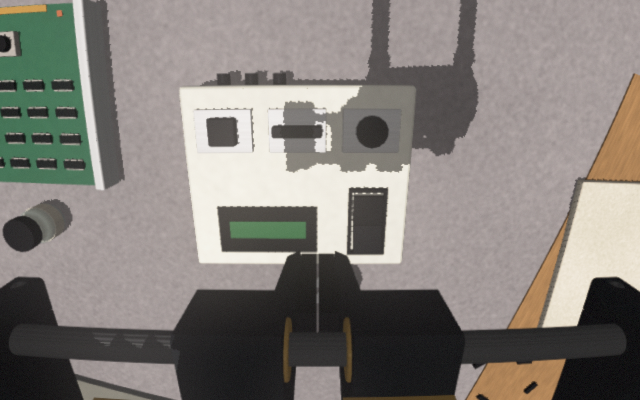

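The wrist view shows the square key at (222,132), bar at (297,131), round button at (372,131) and rocker frame at (367,221), plus the reset button at the left edge (8,44). Next I cast those to the right heights and compare with the top view.

```bash
python3 - <<'E'
from meas import *
d=dict(np.load("w_sup.npz")); d["k1"]=float(d["k1"]); st={k:d[k] for k in("tool_pos","tcp_rot")}
for n,g,r,z,t in(("square",(222,132),22,.076,70),("bar",(297,131),27,.076,60),("round",(372,131),24,.076,50),("rocker",(367,221),36,.07,80),("reset",(8,44),8,.048,70)):
    m,a=blob(d,g,r,t); print(n,m.round(1),a,onplane(d,m,z,st)[0].round(4),depthpts(d,np.round(m),st)[0].round(4))
E
```

```text
Traceback (most recent call last):
TypeError: cannot unpack non-iterable NoneType object
```

```bash
python3 - <<'E'
from meas import *
d=dict(np.load("w_sup.npz")); d["k1"]=float(d["k1"]); st={k:d[k] for k in("tool_pos","tcp_rot")}
for n,g,r,z in(("square",(222,132),22,.076),("bar",(297,131),27,.076),("round",(372,131),24,.076),("rocker",(367,221),36,.07),("reset",(8,44),8,.048)):
    w=d["image"].max(2)[g[1]-r:g[1]+r,g[0]-r:g[0]+r]; t=(int(w.min())+int(np.percentile(w,70)))/2
    m,a=blob(d,g,r,t); print(n,t,m.round(1),a,onplane(d,m,z,st)[0].round(4),depthpts(d,np.round(m),st)[0].round(4))
E
```

```text
square 156.0 [222.  131.6] 881 [0.4859 0.0974 0.076 ] [0.4862 0.0976 0.0761]
bar 119.0 [296.8 131.4] 668 [0.4661 0.1686 0.076 ] [0.4658 0.1687 0.0756]
round 80.0 [372.  131.4] 814 [0.4462 0.2395 0.076 ] [0.4457 0.2394 0.0762]
rocker 143.0 [366.8 220.4] 2473 [0.5387 0.2655 0.07  ] [0.5379 0.2653 0.0709]
reset 64.5 [ 4.4 43.5] 149 [ 0.4583 -0.1598  0.048 ] [ 0.4589 -0.1602  0.048 ]
```

The wrist and top views agree within 2 mm. Pressing the rocker now.

```bash
python3 - <<'E'
from h import *
xy=[.565,.274]
manip.move_linear([*xy,.11],rate=.2)
press(xy,.084,.062,fmax=12,step=.0015)
manip.move_linear([*xy,.12],rate=.2); print(manip.state()["clock"])
manip.move_linear([.50,.2,.24],rate=.25)
st=manip.state(); c=cams.capture("wrist"); cv2.imwrite("pics/w2.png",cv2.resize(c["image"][160:280,290:450],None,fx=4,fy=4)); print(st["clock"])
E
```

```text
0.0825 tcp 0.0828 F -0.4; 0.0810 tcp 0.0810 F -0.2; 0.0795 tcp 0.0793 F -0.1; 0.0780 tcp 0.0778 F -0.2; 0.0765 tcp 0.0763 F -1.4; 0.0750 tcp 0.0748 F -0.7; 0.0735 tcp 0.0734 F -1.6; 0.0720 tcp 0.0718 F -1.4; 0.0705 tcp 0.0704 F -0.7; 0.0690 tcp 0.0689 F 0.1; 0.0675 tcp 0.0673 F 0.7; 0.0660 tcp 0.0658 F -0.7; 0.0645 tcp 0.0643 F -0.7; 0.0630 tcp 0.0629 F -0.7; 0.0615 tcp 0.0613 F -0.5; clock 10.7583
11.2
11.975
```

View pics/w2.png

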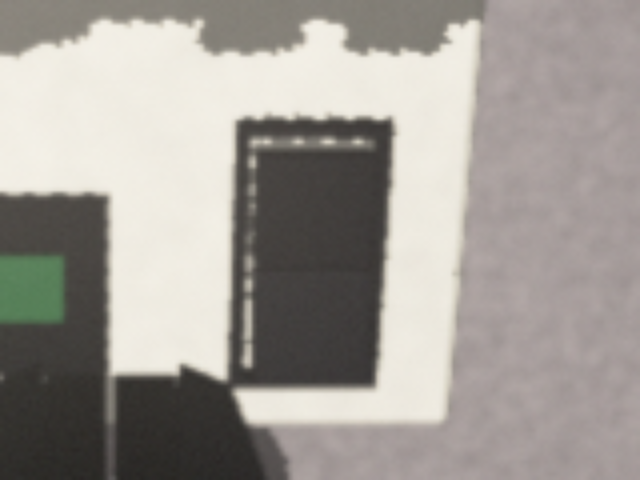

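The crop shows the rocker frame with the two halves divided at the middle. Its state is unclear, and no force was felt even at z=0.061. Next I compare the depth profile along the rocker before and after the press, and check the fingertip's real position.

```bash
python3 - <<'E'
from h import *
st=manip.state(); c=cams.capture("wrist"); np.savez("w2.npz",tool_pos=st["tool_pos"],tcp_rot=st["tcp_rot"],**c)
t=cams.capture("top"); np.savez("top1.npz",**t)
d=dict(np.load("w_sup.npz")); d["k1"]=float(d["k1"])
ex=np.array([np.cos(YAW),np.sin(YAW)]);ey=np.array([-ex[1],ex[0]]);piv=np.array([.542,.267])
for nm,cc,s in(("before",d,d),("after",c,st)):
    u,v=np.meshgrid(np.arange(340,395),np.arange(180,265)); px=np.c_[u.ravel(),v.ravel()]
    p=depthpts(cc,px,s); l=(p[:,:2]-piv)@np.c_[ex,ey]
    print(nm,[(b,round(float(np.median(p[(abs(l[:,1])<.008)&(abs(l[:,0]-b/1000)<.002),2])*1000),1)) for b in range(-44,60,4)])
# fingertip: nearest part of the image centre column
p=depthpts(c,[(318,v) for v in range(250,330,8)],st); print("finger px rel. tcp (mm)",((p-st["tool_pos"])*1000).round(0).tolist())
print(st["tool_pos"],st["gripper_width"],st["contact_force"])
E
```

```text
before [(-44, 60.3), (-40, 60.1), (-36, 65.1), (-32, 65.7), (-28, 70.0), (-24, 70.3), (-20, 70.4), (-16, 70.2), (-12, 70.3), (-8, 70.1), (-4, 70.2), (0, 70.0), (4, 71.4), (8, 72.6), (12, 73.8), (16, 75.0), (20, 76.4), (24, 77.6), (28, 79.0), (32, 79.8), (36, nan), (40, 65.4), (44, 60.5), (48, 60.2), (52, 60.1), (56, 59.2)]
after [(-44, 60.4), (-40, 60.3), (-36, 64.7), (-32, 61.4), (-28, 70.2), (-24, 70.4), (-20, 70.1), (-16, 70.4), (-12, 70.2), (-8, 70.3), (-4, 70.1), (0, 70.0), (4, 71.1), (8, 72.4), (12, 73.5), (16, 75.2), (20, 76.6), (24, 77.8), (28, 78.9), (32, 79.7), (36, nan), (40, 65.5), (44, 60.5), (48, 60.3), (52, 60.1), (56, nan)]
finger px rel. tcp (mm) [[89.0, 24.0, -176.0], [-9.0, -4.0, 39.0], [-9.0, -4.0, 46.0], [-7.0, -3.0, 49.0], [-4.0, -2.0, 51.0], [-1.0, -1.0, 51.0], [2.0, -0.0, 53.0], [5.0, 0.0, 54.0], [216.0, 60.0, -238.0], [229.0, 64.0, -238.0]]
[0.49925599 0.20003445 0.23762322] 0.0003674404324745481 [-0.02421025  0.09710686 -1.20908971]
  return _methods._mean(a, axis=axis, dtype=dtype,
  ret = ret.dtype.type(ret / rcount)
```

The rocker did not move (its profile is unchanged), and the wrist depth suggests the finger surface ends above the stated TCP. I'll check where the fingertip really is with the scene camera.

```bash
python3 - <<'E'
from h import *
st=manip.state(); w=cams.capture("wrist"); print(np.round(w["T_tool_cam"],4).tolist())
c=cams.capture("scene"); np.savez("scene2.npz",**c)
p,M=campose(c); q=(np.array(st["tool_pos"])-p)@M; x=q/q[2]
K=c["intrinsics"]; r2=x[0]**2+x[1]**2; px=(K@[*(x[:2]*(1+c["k1"]*r2)),1])[:2]; print("tcp px",px)
im=c["image"].copy(); cv2.drawMarker(im,tuple(px.astype(int)),(0,0,255),0,8,1)
x0,y0=px.astype(int)-[80,75]; x0=max(x0,0);y0=max(y0,0)
cv2.imwrite("pics/s2.png",cv2.resize(im[y0:y0+150,x0:x0+200],None,fx=4,fy=4)); print(x0,y0)
E
```

```text
[[-0.0002, -0.9478, -0.319, 0.0844], [1.0, -0.0001, -0.0003, -0.0013], [0.0003, -0.319, 0.9478, -0.1807], [0.0, 0.0, 0.0, 1.0]]
tcp px [403.21264789  59.96136472]
323 0
```

View pics/s2.png

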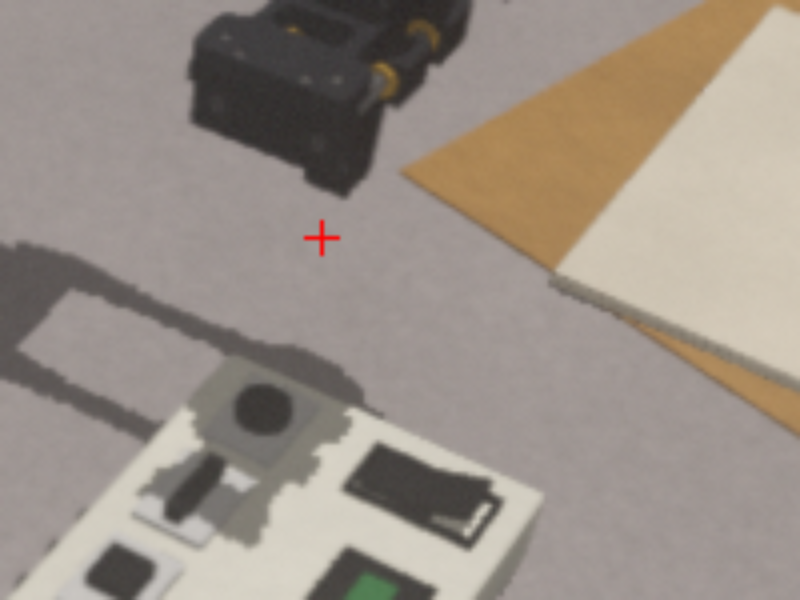

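The TCP mark (403,60) sits well beyond the visible fingertip at about (405,47), so the shut tips end roughly 35 mm short of the stated TCP. I'll measure the finger and body geometry from the wrist depth before going lower.

```bash
python3 - <<'E'
from h import *
d=dict(np.load("w2.npz")); d["k1"]=float(d["k1"]); T=d["T_tool_cam"]
u,v=np.meshgrid(np.arange(640),np.arange(400)); px=np.c_[u.ravel(),v.ravel()]
P=(rays(d,px)*d["z_map"].ravel()[:,None])@T[:3,:3].T+T[:3,3]
near=(d["z_map"].ravel()>0.02)&(P[:,2]<-5e-3)
for a in range(-160,161,10):
    m=near&(abs(P[:,1]*1000-a)<5)
    if m.sum()>5:
        Q=P[m]; i=np.argsort(Q[:,2])[-max(3,len(Q)//100):]
        print("y",a,"lowest z",(Q[i,2].mean()*1000).round(1),"x",(Q[i,0].mean()*1000).round(1),"xrange",(Q[:,0].min()*1000).round(),(Q[:,0].max()*1000).round())
# scene: fingertip (327/4+323,190/4)
s=dict(np.load("scene2.npz")); s["k1"]=float(s["k1"])
print(((depthpts(s,[(404,46),(402,45),(407,46),(405,44)])-d["tool_pos"])*1000).round())
E
```

```text
y -90 lowest z -100.9 x 35.2 xrange 34.0 36.0
y -80 lowest z -99.3 x 11.6 xrange -12.0 37.0
y -70 lowest z -110.5 x 26.9 xrange 20.0 30.0
y -60 lowest z -110.5 x 26.8 xrange 20.0 29.0
y -50 lowest z -110.6 x 27.1 xrange 18.0 29.0
y -40 lowest z -110.5 x 27.0 xrange 19.0 29.0
y -30 lowest z -104.3 x 34.7 xrange 17.0 37.0
y -20 lowest z -53.8 x 11.5 xrange 11.0 36.0
y -10 lowest z -36.9 x 10.7 xrange -10.0 36.0
y 0 lowest z -35.4 x 10.0 xrange -8.0 29.0
y 10 lowest z -38.1 x 11.1 xrange -11.0 36.0
y 20 lowest z -104.1 x 34.8 xrange 18.0 37.0
y 30 lowest z -104.2 x 34.7 xrange 18.0 36.0
y 40 lowest z -110.4 x 26.9 xrange 20.0 29.0
y 50 lowest z -110.6 x 27.0 xrange 19.0 29.0
y 60 lowest z -110.4 x 26.9 xrange 20.0 31.0
y 70 lowest z -107.7 x 23.5 xrange 3.0 35.0
y 80 lowest z -99.1 x 14.6 xrange -12.0 37.0
[[  7. -14.  42.]
 [  1. -13.  40.]
 [ 11. -11.  43.]
 [ 54. -74. 100.]]
```

Everything is consistent with the true tips sitting 35 mm behind the reported TCP: the body is at 99−35 = 64 mm, as specified, and there is no lateral offset. I'll press the rocker again with that correction, force-guarded.

```bash
python3 - <<'E'
from h import *
xy=[.565,.274]
manip.move_linear([*xy,.07],rate=.25)
press(xy,.046,.030,fmax=12,step=.0015)
manip.move_linear([*xy,.085],rate=.2)
manip.move_linear([.50,.2,.2],rate=.25)
st=manip.state(); c=cams.capture("wrist"); print(st["clock"])
ex=np.array([np.cos(YAW),np.sin(YAW)]);ey=np.array([-ex[1],ex[0]]);piv=np.array([.542,.267])
u,v=np.meshgrid(np.arange(330,410),np.arange(160,300)); px=np.c_[u.ravel(),v.ravel()]
p=depthpts(c,px,st); l=(p[:,:2]-piv)@np.c_[ex,ey]
for b in range(-30,36,6):
    m=(abs(l[:,1])<.008)&(abs(l[:,0]-b/1000)<.002); print(b,m.sum() and round(float(np.median(p[m,2])*1000),1),end="; ")
E
```

```text
0.0445 tcp 0.0447 F -0.6; 0.0430 tcp 0.0432 F 0.6; 0.0415 tcp 0.0416 F 1.1; 0.0400 tcp 0.0399 F 0.9; 0.0385 tcp 0.0383 F -0.5; 0.0370 tcp 0.0367 F -0.0; 0.0355 tcp 0.0359 F 4.5; 0.0340 tcp 0.0358 F 12.8; clock 15.6083
16.775
-30 75.9; -24 78.3; -18 76.7; -12 74.6; -6 72.6; 0 70.5; 6 70.2; 12 70.3; 18 70.2; 24 70.3; 30 70.4;
```

The rocker is fully over (far half level at 70.3 mm), and contact gives a tip offset of 34.5 mm. Next the round button: contact is expected at TCP 0.0415, fully down at 0.0355.

```bash
python3 - <<'E'
from h import *
xy=[.4467,.240]
manip.move_linear([*xy,.075],rate=.25)
press(xy,.044,.031,fmax=14,step=.0015)
manip.move_linear([*xy,.1],rate=.2)
manip.move_linear([.50,.2,.2],rate=.25)
st=manip.state(); c=cams.capture("wrist"); print(st["clock"])
p=depthpts(c,np.stack(np.meshgrid(np.arange(640),np.arange(300)),-1).reshape(-1,2),st)
for n,q in(("round",xy),("bar",[.4666,.1688]),("square",[.4868,.0972]),("rocker far",[.565,.274])):
    m=np.hypot(*(p[:,:2]-q).T)<.005; print(n,m.sum(),p[m,2].mean().round(4))
# board hover and look
manip.move_pose([.43,-.165,.17],down(YAW))
st=manip.state(); c=cams.capture("wrist"); print(st["clock"],st["tool_pos"]); cv2.imwrite("pics/w3.png",c["image"]); np.savez("w3.npz",tool_pos=st["tool_pos"],tcp_rot=st["tcp_rot"],**c)
E
```

```text
0.0425 tcp 0.0429 F 0.2; 0.0410 tcp 0.0414 F 1.5; 0.0395 tcp 0.0399 F 2.7; 0.0380 tcp 0.0382 F 3.4; 0.0365 tcp 0.0365 F 2.9; 0.0350 tcp 0.0357 F 7.9; 0.0335 tcp 0.0355 F 17.4; clock 19.825
20.9417
round 102 0.0702
bar 278 0.2197
square 103 0.0761
rocker far 69 0.0703
22.3833 [ 0.43034866 -0.16428441  0.16993638]
```

View pics/w3.png

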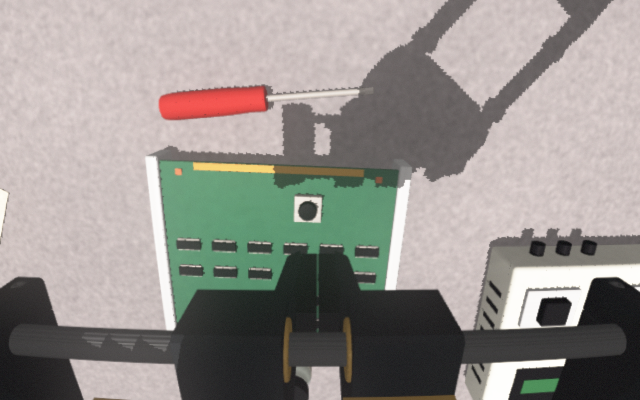

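The round button is at 70.2 mm, fully down. The wrist view shows the reset button at (308,210) on the board, with nothing tall close to it. Next I locate it and press.

```bash
python3 - <<'E'
from meas import *
d=dict(np.load("w3.npz")); d["k1"]=float(d["k1"])
w=d["image"].max(2)[200:221,298:319]; t=(int(w.min())+int(np.percentile(w,80)))/2
m,a=blob(d,(308,210),12,t); p=onplane(d,m,.048,d)[0]; print(m,a,p,depthpts(d,np.round(m),d))
xy=(p[:2]+[.4602,-.1649])/2
assert np.hypot(*(p[:2]-[.4602,-.1649]))<.005
manip.move_linear([*xy,.05],rate=.2)
press(xy,.017,.0035,fmax=14,step=.0015)
manip.move_linear([*xy,.06],rate=.15)
manip.move_linear([.43,-.165,.17],rate=.25)
st=manip.state(); c=cams.capture("wrist"); print(st["clock"],depthpts(c,np.round(m),st))
cv2.imwrite("pics/end.png",cams.capture("top")["image"])
E
```

```text
[307.42087542 210.35353535] 297 [ 0.45748082 -0.16738181  0.048     ] [[ 0.45731267 -0.16783496  0.0478279 ]]
0.0155 tcp 0.0159 F -0.8; 0.0140 tcp 0.0140 F -1.5; 0.0125 tcp 0.0127 F 0.5; 0.0110 tcp 0.0112 F 2.4; 0.0095 tcp 0.0097 F 2.4; 0.0080 tcp 0.0088 F 7.7; 0.0065 tcp 0.0086 F 19.4; clock 25.5083
26.625 [[ 0.45527408 -0.16829508  0.04831596]]
```

The reset button hit its hard stop (tip at 43 mm) and came back up to 48 mm. One last look before handing in.

View pics/end.png

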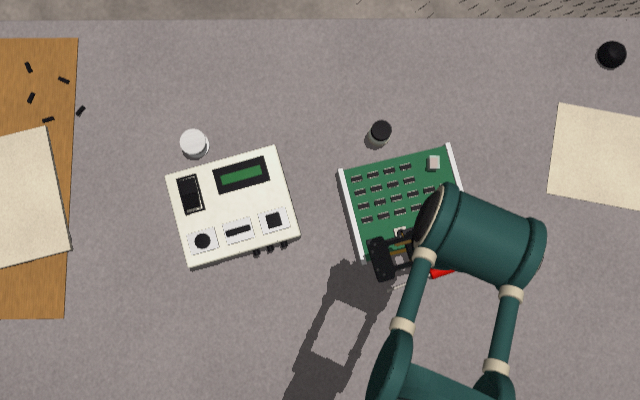

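The final top view shows the spool (193,143), jar (380,131) and relay (433,162) where they were; the screwdriver is partly hidden but was never touched. The arm is clear of everything.

```bash
python3 -c "
from h import *
print(order.close_job())"
```

```text
the job is handed in; nothing more can be done
None
```

The job is handed in at about 27 s: rocker fully over (far half level at 70.3 mm), round button fully down and staying in, reset button pressed to its stop and back up; the spool, jar and relay had not moved, the screwdriver was part-hidden in the last view, and a first rocker press had stopped short because the real fingertips sit about 35 mm behind the reported TCP.

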